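# Put the cruets and ramekins away in their carriers

## Robot

A 6-joint arm with a two-finger parallel gripper is mounted at the origin on a cart in front of the work surface, level with it; the furniture and walls round the work are solid. World frame = base frame: x ahead of the robot, y to its left, z up, the work surface at z = 0. Lengths are in m, angles in rad, forces in N, time in s.
With the tool pointing down it reaches from about 0.375 to 0.9 m from the base axis. Payload 3.1 kg.
Tool frame: the origin (TCP) lies at the very end of the fingers, on their centre line; the grasp point (between the pads) lies 19 mm behind it (robot.grasp_offset is the distance from the TCP to the grasp point, in m); z points along the fingers, y is the line along which they close (so a half turn about z gives the same grasp; the last joint's range is limited). The gripper opens to 85 mm and grips with 20 to 120 N. Pads are 22 mm wide; open, the fingers measure 114 mm over their backs; the gripper's body (76 mm by 85 mm) begins 54 mm behind the grasp point. The pads swing forward as they close: fully open they stand 13 mm farther back than shut.
Start: joints at [-1.333, 0.527, 1.433, -0, 1.181, -0.178], TCP at [0.253, -0.571, 0.231] pointing down, gripper open.
Joint ranges: [-3.08, 3.08], [-0.75, 2.2], [0.22, 2.44], [-1.43, 4.57], [0, 2.65], [-2.85, 2.85]. Speed limits (rad/s): [2.79, 2.79, 3.14, 3.14, 3.14, 3.14].

## Interface

Orientations are given as a unit quaternion [x, y, z, w].
In Python, from cell import status, vision, ticket, robot gives the robot as it stands.
- The arm moves only by the tool send_rows, never from a script. Its argument "moves" is a list of rows, each a list of 3 entries, a list of its own where there are three numbers: the shift along the tool's x, y, z in cm, then the turn about the tool's z in rad, then the opening, from 0 (shut) to 1 (fully open). A call has 1 to 8 rows; each row is the pose to reach, as a shift and turn from the pose commanded when the call began, along the tool's axes at that moment; what a row does not reach only later rows make up. A row lasts 1/8 s, in which the tool goes at most 62.5 mm and 10.7 degrees, less where a joint would pass 70% of its speed; a pose out of reach is approached as far as the arm can. A call with a gripper value outside its range is refused whole. The fingers move at their own pace and stop on an object; "squeeze" is the grip in N (left out, the last holds). Time passes only in rows, so rows that repeat a pose let the fingers close. It gives the time, the measured TCP pose, the force, the opening and the grip force at its end, in the units of the state.
- status.sense(): the state, without advancing time (a new reading comes with each control period).
- vision.camera(name): name is "side" or "top" or "wrist"; returns the picture (384x512x3 uint8, blue, green, red); there is no depth.
- vision.get_calibration(name): a dict with "mtx" (3x3 intrinsics, pixels), "camera_from_world" (4x4, takes a point from world to camera coordinates). Camera axes: x right, y up, looking along -z (the intrinsics and any distortion apply to the point x, -y, -z); pixel columns grow to the right and rows downward; lengths in m; the calibration is good to about 2 mm. A picture is of the moment at which its call begins: read the wrist's pose just before it. get_calibration takes no time and is no camera call; for the wrist camera it gives the pose at the moment of the call.
- ticket.close_job(): hands the job in; it is judged then, once.
The state is a dict: "t": time; "joint_pos": joint angles; "qd": joint speeds; "tau": joint torques, N m; "tcp_pos": TCP position; "eef_rot": TCP orientation; "contact_force": force on the tool from outside, world axes, zero at the start; "moment": the same for the moment, N m; "gripper_width": finger opening in m; "gripper_force": force on a finger pad.
Only numpy, scipy, OpenCV 4.12 (cv2) and the standard library are available. Lean on these libraries where they do the work, as an engineer would, in place of code of your own. Each camera call takes 0.05 s, during which the arm holds its last target. There are 200 camera calls.

## Task

Get the table service ready to go out: two glass shakers, a wooden pepper mill and two ramekins stand mixed up in the middle of the prep table, between the carriers (the spares along the back edge are not needed). Put the shakers in the two narrow wells of the steel cruet stand and the mill in its wide well, and fill the two empty pockets of the grey ramekin carrier with the two ramekins; the ramekin already there stays in its pocket. Set each down upright on the floor of its well or pocket rather than dropping it, and knock none of them over.

Things in the scene. Friction and masses are not known exactly. Their poses are not given: they have to be found in the camera images.
- cruet_stand: fixed steel stand, black lining, 94 x 236 mm; origin: centre of its underside, z up, wells in a row along y. Top plate 35 mm high with round holes at x = 0: y = -79 and -11 mm (narrow wells, 58 mm across), y = +69 mm (wide well, 74 mm across). Well floors 6 mm above the origin: a seated thing's origin is there. Carrying loops at the ends (y = -118, +118) are 53 mm high.
- ramekin_carrier: fixed low grey tray, 100 x 278 mm plus a 20 mm lip at each end, 22 mm high; origin: centre of its underside, z up. Three round pockets, 82 mm across, floors 6 mm above the origin, in a row along y at x = 0: y = -89 mm (filled by ramekin_set at the start), y = 0 and y = +89 mm (empty).
- shaker_a: glass salt shaker with a domed steel top, 44 mm across (the top 34 mm), 90 mm tall, stands upright; take it by the body, 35 to 65 mm above its foot. Origin: centre of its underside, z up; round, so its yaw means nothing. The two shakers are alike and may go in either narrow well.
- shaker_b: glass salt shaker with a domed steel top, 44 mm across (the top 34 mm), 90 mm tall, stands upright; take it by the body, 35 to 65 mm above its foot. Origin: centre of its underside, z up; round, so its yaw means nothing. The two shakers are alike and may go in either narrow well.
- pepper_mill: turned wooden pepper mill, 170 mm tall, upright: foot 58 mm across, a round head 49 mm across between 123 and 159 mm above the foot with a 12 mm steel nut on top (to 170 mm); take it by the head, about 140 mm up. Origin: centre of its underside, z up; round.
- ramekin_a: empty white fluted porcelain ramekin, stands rim up, 69 mm across at the rim tapering to 62 mm at the foot, 42 mm tall; hold it from outside, just below the rim. Origin: centre of its underside, z up; round, so its yaw means nothing. The two loose ramekins are alike and may go in either empty pocket.
- ramekin_b: empty white fluted porcelain ramekin, stands rim up, 69 mm across at the rim tapering to 62 mm at the foot, 42 mm tall; hold it from outside, just below the rim. Origin: centre of its underside, z up; round, so its yaw means nothing. The two loose ramekins are alike and may go in either empty pocket.
- ramekin_set: a third ramekin, the same as the others, already standing loose in the carrier's pocket at y = -89 mm; it is to stay in that pocket.
Things that resemble listed ones, but are neither listed nor needed, are in the scene too. Leave any pink or turquoise look-alike of the shaker_b alone.

How it is judged:
At the end, for the whole second after the job is handed in: One shaker in each narrow well, the mill in the wide well, a ramekin in each of the three pockets (the third still in its own): each within 12 mm of its well's centre both ways and 4 mm of the floor's height, upright within 0.15 rad, let go and at rest ((((x of shaker_a in the frame of cruet_stand between -0.012 and 0.012 m and y of shaker_a in the frame of cruet_stand between -0.091 and -0.067 m and z of shaker_a in the frame of cruet_stand between 0.002 and 0.01 m) and (x of shaker_b in the frame of cruet_stand between -0.012 and 0.012 m and y of shaker_b in the frame of cruet_stand between -0.023 and 0.001 m and z of shaker_b in the frame of cruet_stand between 0.002 and 0.01 m)) or ((x of shaker_a in the frame of cruet_stand between -0.012 and 0.012 m and y of shaker_a in the frame of cruet_stand between -0.023 and 0.001 m and z of shaker_a in the frame of cruet_stand between 0.002 and 0.01 m) and (x of shaker_b in the frame of cruet_stand between -0.012 and 0.012 m and y of shaker_b in the frame of cruet_stand between -0.091 and -0.067 m and z of shaker_b in the frame of cruet_stand between 0.002 and 0.01 m))) and x of pepper_mill in the frame of cruet_stand between -0.012 and 0.012 m and y of pepper_mill in the frame of cruet_stand between 0.057 and 0.081 m and z of pepper_mill in the frame of cruet_stand between 0.002 and 0.01 m and (((x of ramekin_a in the frame of ramekin_carrier between -0.012 and 0.012 m and y of ramekin_a in the frame of ramekin_carrier between -0.012 and 0.012 m and z of ramekin_a in the frame of ramekin_carrier between 0.002 and 0.01 m) and (x of ramekin_b in the frame of ramekin_carrier between -0.012 and 0.012 m and y of ramekin_b in the frame of ramekin_carrier between 0.077 and 0.101 m and z of ramekin_b in the frame of ramekin_carrier between 0.002 and 0.01 m)) or ((x of ramekin_a in the frame of ramekin_carrier between -0.012 and 0.012 m and y of ramekin_a in the frame of ramekin_carrier between 0.077 and 0.101 m and z of ramekin_a in the frame of ramekin_carrier between 0.002 and 0.01 m) and (x of ramekin_b in the frame of ramekin_carrier between -0.012 and 0.012 m and y of ramekin_b in the frame of ramekin_carrier between -0.012 and 0.012 m and z of ramekin_b in the frame of ramekin_carrier between 0.002 and 0.01 m))) and x of ramekin_set in the frame of ramekin_carrier between -0.012 and 0.012 m and y of ramekin_set in the frame of ramekin_carrier between -0.101 and -0.077 m and z of ramekin_set in the frame of ramekin_carrier between 0.002 and 0.01 m and angle between each of shaker_a, shaker_b, pepper_mill, ramekin_a, ramekin_b, ramekin_set's own z axis and vertical below 0.15 rad and linear speed of each of shaker_a, shaker_b, pepper_mill, ramekin_a, ramekin_b, ramekin_set below 0.02 m/s and contact force between each of shaker_a, shaker_b, pepper_mill, ramekin_a, ramekin_b, ramekin_set and the fingers below 0.1 N); the robot touches nothing.
It fails at once if one of the shakers, the mill or a ramekin is knocked over or tipped far over (angle between any of shaker_a, shaker_b, pepper_mill, ramekin_a, ramekin_b, ramekin_set's own z axis and vertical above 0.7 rad).
It fails at once if a shaker, the mill or a ramekin is dropped (falls out of the fingers' hold, faster than 0.45 m/s) ((contact force between shaker_a and the fingers below 0.05 N and linear speed of shaker_a above 0.45 m/s) or (contact force between shaker_b and the fingers below 0.05 N and linear speed of shaker_b above 0.45 m/s) or (contact force between pepper_mill and the fingers below 0.05 N and linear speed of pepper_mill above 0.45 m/s) or (contact force between ramekin_a and the fingers below 0.05 N and linear speed of ramekin_a above 0.45 m/s) or (contact force between ramekin_b and the fingers below 0.05 N and linear speed of ramekin_b above 0.45 m/s)).
It also fails if it takes over 131 s, if anything falls off the work surface, if the arm or the gripper's body presses on something with over 40 N, if the wrist force passes 120 N, or if a joint passes its speed limit or range.

## Working session

There is one attempt and no reset: what is moved stays moved. The work goes in short steps, Python scripts to look and compute and a tool call to move; the robot and the scene stay as the last step left them, time stands still between calls to the robot, and variables do not carry over. Pictures are saved under pics/ and viewed, at most 14 in all, crops included, and the job is handed in when it is done.

Besides the shell and the picture viewer there is one more tool, called after "Request:" as name([rows], argument=value, ...), one row to a line, values as JSON. send_rows: Moves the arm, as the interface text tells. Its arguments: {"type":"object","properties":{"moves":{"type":"array","items":{"type":"array"}},"squeeze":{"type":"number"}},"required":["moves"]}

```bash
mkdir -p pics; ls
cat > h.py <<'E'
import numpy as np,cv2
from cell import status,vision,ticket,robot
def snap(n,f,crop=None,k=1):
    im=vision.camera(n)
    if crop: x0,y0,x1,y1=crop; im=im[y0:y1,x0:x1]
    if k!=1: im=cv2.resize(im,None,fx=k,fy=k,interpolation=cv2.INTER_CUBIC)
    cv2.imwrite('pics/'+f,im)
def ray(n,uv,z,c=None):
    c=c or vision.get_calibration(n);K=np.array(c['mtx']);T=np.array(c['camera_from_world'])
    d=np.linalg.inv(K)@[uv[0],uv[1],1];d=np.array([d[0],-d[1],-d[2]])
    R=T[:3,:3];o=-R.T@T[:3,3];d=R.T@d
    return o+d*(z-o[2])/d[2]
def proj(n,p,c=None):
    c=c or vision.get_calibration(n);K=np.array(c['mtx']);T=np.array(c['camera_from_world'])
    q=T[:3,:3]@p+T[:3,3];q=K@[q[0],-q[1],-q[2]];return q[:2]/q[2]
E
python3 - <<'E'
from h import *
s=status.sense();print(s)
for n in('top','side','wrist'):
    c=vision.get_calibration(n);print(n,c)
snap('top','t0.png',None,1.5);snap('side','s0.png',None,1.5)
E
```

```text
pics
{'t': 0.0, 'joint_pos': array([-1.33251513e+00,  5.28468375e-01,  1.43390755e+00, -1.14443200e-05,
        1.18140674e+00, -1.78514950e-01]), 'qd': array([ 0.00066997,  0.00064717, -0.00155315,  0.00047794, -0.00250299,
       -0.00034419]), 'tau': array([-1.60783533e-03, -4.42356598e+01, -1.78025025e+01, -1.62680817e-04,
        8.61409237e-03, -9.91284878e-06]), 'tcp_pos': array([ 0.252863  , -0.57077473,  0.2303306 ]), 'eef_rot': array([ 9.78362560e-01,  2.06894904e-01, -3.80063818e-05, -1.09435881e-03]), 'contact_force': array([ 0.09297293, -0.99375369,  0.23251534]), 'moment': array([ 0.00711043,  0.01048094, -0.00032664]), 'gripper_force': 0.0, 'gripper_width': 0.08527298610530781}
top {'mtx': array([[394.56652028,   0.        , 255.19134005],
       [  0.        , 394.56652028, 191.25464635],
       [  0.        ,   0.        ,   1.        ]]), 'camera_from_world': array([[-9.72400904e-03, -9.99950270e-01, -2.21395253e-03,
         2.22185003e-03],
       [ 9.92137069e-01, -9.92426041e-03,  1.24761958e-01,
        -5.78214671e-01],
       [-1.24777725e-01, -9.83357973e-04
[... 302 characters left out ...]
amera_from_world': array([[-0.97931776, -0.20105973, -0.02262092,  0.59789306],
       [ 0.10095117, -0.58245672,  0.80656867, -0.07806041],
       [-0.17534419,  0.78760342,  0.59070743, -1.11775012],
       [ 0.        ,  0.        ,  0.        ,  1.        ]])}
wrist {'mtx': array([[269.06349854,   0.        , 251.26684823],
       [  0.        , 269.06349854, 190.79463657],
       [  0.        ,   0.        ,   1.        ]]), 'camera_from_world': array([[ 0.40452067, -0.91452569, -0.0024051 , -0.62365031],
       [ 0.88111913,  0.39044565, -0.26679818,  0.03391012],
       [ 0.24493285,  0.10580619,  0.96374942, -0.37773219],
       [ 0.        ,  0.        ,  0.        ,  1.        ]])}
```

View pics/t0.png

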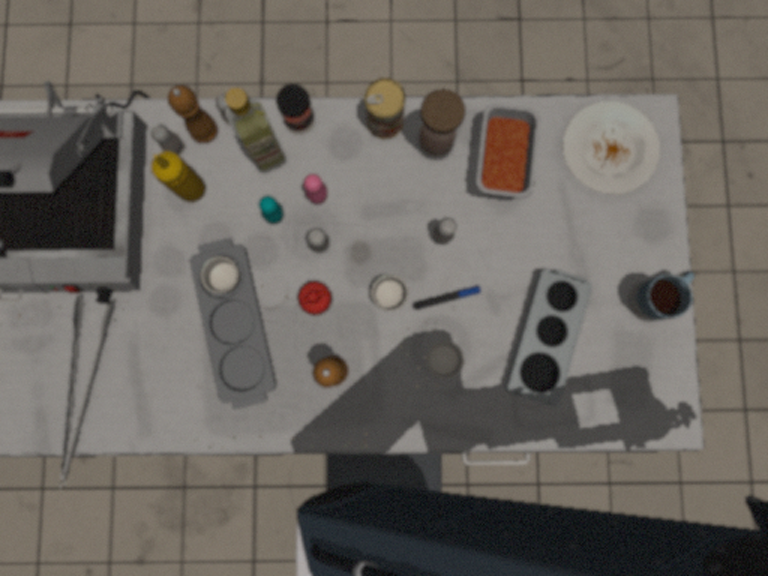

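View pics/s0.png

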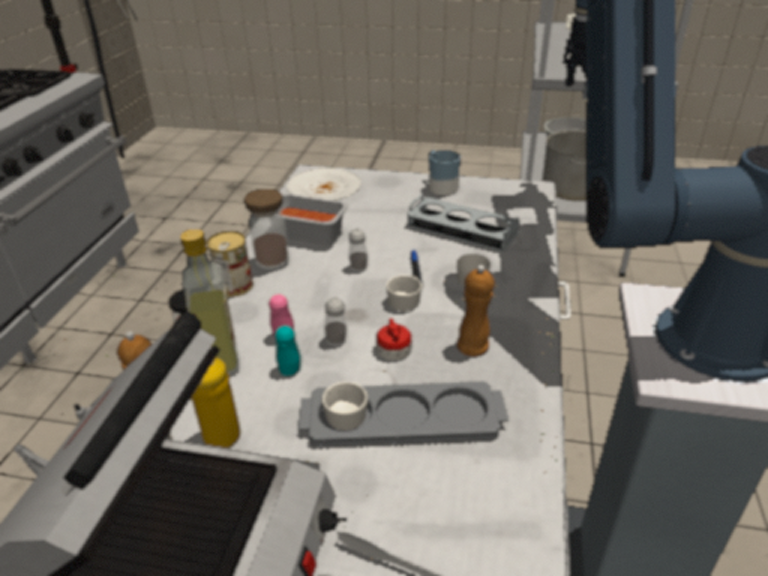

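Top picture (1.5x) shows the following:
- Grey shakers stand at (317,239) and (445,229). The turquoise (271,208) and pink (314,187) look-alikes are excluded, and so is the spare at (163,133) on the back edge.
- Ramekins are at (388,292) and, in shadow, (442,360). The red item at (315,297) is not a ramekin.
- The mill is at (330,372). The mill at (183,100) is a spare on the back edge.
- The carrier is at (233,322) and the cruet stand at (550,330).

I'll confirm these in an enlarged crop.

Run:
```python
from h import *
im=vision.camera('top')
for f,(x0,y0,x1,y1) in {'c1.png':(190,140,320,265),'c2.png':(120,155,190,275),'c3.png':(330,175,400,270)}.items():
    k=4.5 if f=='c1.png' else 5
    a=cv2.resize(im[y0:y1,x0:x1],None,fx=k,fy=k,interpolation=cv2.INTER_CUBIC)
    a=cv2.convertScaleAbs(a,alpha=1.4,beta=10)
    for u in range(x0-x0%10+10,x1,10):cv2.line(a,(int((u-x0+.5)*k),0),(int((u-x0+.5)*k),6 if u%50 else 16),(0,0,255),1)
    for v in range(y0-y0%10+10,y1,10):cv2.line(a,(0,int((v-y0+.5)*k)),(6 if v%50 else 16,int((v-y0+.5)*k)),(0,0,255),1)
    cv2.imwrite('pics/'+f,a)
a=cv2.imread('pics/c2.png');b=cv2.imread('pics/c3.png');h=min(len(a),len(b))
cv2.imwrite('pics/c23.png',np.hstack([a[:600],cv2.copyMakeBorder(b,0,600-len(b),0,0,cv2.BORDER_CONSTANT)]))
print(b.shape)
```

```text
(475, 350, 3)
```

View pics/c1.png

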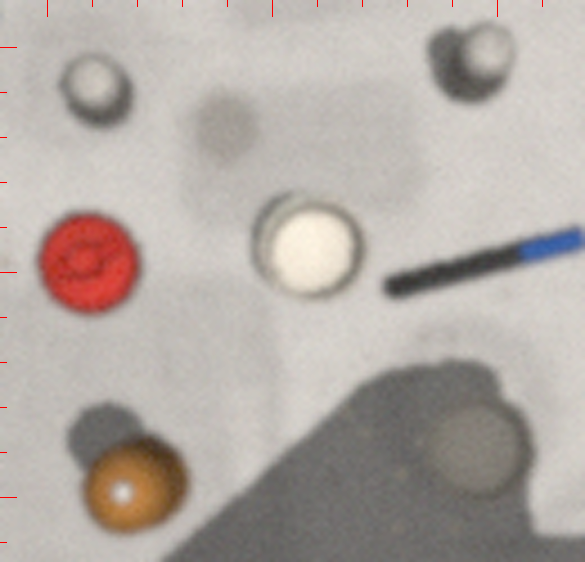

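View pics/c23.png

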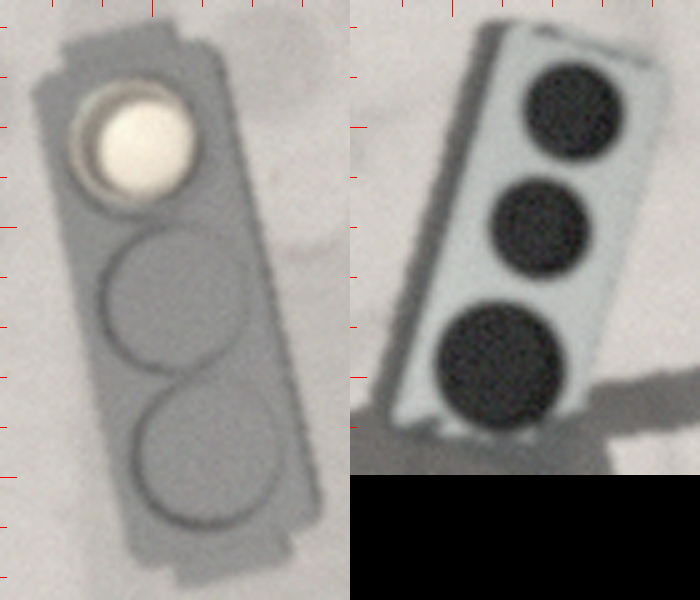

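Crops confirm the two grey steel-capped shakers (caps at crop 96,82 and 490,52), the ramekins (307,246 and 476,446) and the mill nut (122,491). Carrier pockets are at (174,298) and (207,452), with the set ramekin at (133,145). Cruet holes are at (573,111), (540,228) and (500,366).

Run:
```python
from h import *
c=vision.get_calibration('top');T=c['camera_from_world'];print('cam',-T[:3,:3].T@T[:3,3])
def P(x,y,k,x0,y0,z):return ray('top',((x+.5)/k-.5+x0,(y+.5)/k-.5+y0),z,c)
o={}
for n,(x,y,z) in dict(sh1=(96,82,.082),sh2=(490,52,.082),ram1=(307,246,.042),ram2=(476,446,.042),mill=(122,491,.17)).items():o[n]=P(x,y,4.5,190,140,z)
for n,(x,y,z) in dict(set=(133,145,.048),pm=(174,298,.022),pe=(207,452,.022)).items():o[n]=P(x,y,5,120,155,z)
for n,(x,y,z) in dict(w1=(223.5,111,.035),w2=(190,228,.035),ww=(150,366.5,.035)).items():o[n]=P(x,y,5,330,175,z)
for n in o:print(n,o[n].round(4),'r',np.hypot(*o[n][:2]).round(3),proj('side',o[n]).round(1)*1.5)
d=lambda a,b:np.linalg.norm(o[a][:2]-o[b][:2])
print(d('set','pm'),d('pm','pe'),d('w1','w2'),d('w2','ww'))
for a,b in(('set','pe'),('w1','ww')):
  v=o[b]-o[a];print(np.arctan2(v[1],v[0]))
```

```text
cam [ 0.44070284 -0.00456467  1.12960508]
sh1 [0.6648 0.1153 0.082 ] r 0.675 [335.85 301.5 ]
sh2 [ 0.6808 -0.1219  0.082 ] r 0.692 [358.2 231.9]
ram1 [ 0.569  -0.0107  0.042 ] r 0.569 [402.9 284.4]
ram2 [ 0.4455 -0.1122  0.042 ] r 0.459 [472.5  261.45]
mill [0.4229 0.0904 0.17  ] r 0.432 [480.75 264.3 ]
set [0.6011 0.2983 0.048 ] r 0.671 [346.8  394.65]
pm [0.5178 0.2804 0.022 ] r 0.589 [402.75 405.45]
pe [0.4319 0.2601 0.022 ] r 0.504 [459.75 403.35]
w1 [ 0.5594 -0.3355  0.035 ] r 0.652 [431.25 207.3 ]
w2 [ 0.4945 -0.3139  0.035 ] r 0.586 [458.4  214.05]
ww [ 0.4188 -0.2885  0.035 ] r 0.509 [491.25 222.3 ]
0.08519356364608005 0.08833009398678826 0.06847545352126211 0.07982731745403711
-2.919583695289223
2.8190849337045485
```

```bash
cat >> h.py <<'E'
def go(*pts):
    s=status.sense();q=s['eef_rot']
    from scipy.spatial.transform import Rotation as Ro
    R=Ro.from_quat(q).as_matrix();th=np.arctan2(R[1,0],R[0,0])
    print('tcp',s['tcp_pos'].round(4),'th',th.round(3),'t',s['t'])
    for x,y,z,t in pts: print((R.T@(np.array([x,y,z])-s['tcp_pos'])*100).round(2),'turn',round(th-t,3))
E
python3 - <<'E'
from h import *
print([a for a in dir(robot) if a[0]!='_'],robot.grasp_offset)
go((.681,-.122,.2,-.322),(.681,-.122,.12,-.322),(.681,-.122,.034,-.322))
E
```

```text
['Unreachable', 'grasp_offset'] 0.0187
tcp [ 0.2529 -0.5709  0.2306] th 0.417 t 0.15
[ 57.32 -23.72   3.11] turn 0.739
[ 57.31 -23.7   11.11] turn 0.739
[ 57.31 -23.69  19.71] turn 0.739
```

Request:
send_rows([
  [[5.7, -2.4, 0.3], 0.15, 0.8],
  [[11.4, -4.8, 0.6], 0.3, 0.8],
  [[17.1, -7.2, 0.9], 0.45, 0.8],
  [[22.8, -9.6, 1.2], 0.6, 0.8],
  [[28.5, -12, 1.5], 0.74, 0.8],
  [[34.2, -14.4, 2], 0.74, 0.8],
  [[40, -16.6, 2.5], 0.74, 0.8],
  [[45.5, -19, 3], 0.74, 0.8],
], squeeze=35)

```text
t: 1.15
tcp_pos: [0.5935, -0.2119, 0.2009]
eef_rot: [0.987, -0.161, 0.0, 0.0]
contact_force: [1.8, -1.2, -0.7]
gripper_width: 0.0686
gripper_force: 0.0
```

Run:
```python
from h import *
go((.681,-.122,.2,-.322),(.681,-.122,.12,-.322),(.681,-.122,.034,-.322))
```

```text
tcp [ 0.5935 -0.2119  0.2009] th -0.323 t 1.15
[  5.44 -11.31   0.09] turn -0.001
[  5.44 -11.31   8.09] turn -0.001
[  5.44 -11.31  16.69] turn -0.001
```

Request:
send_rows([
  [[2.5, -5.5, 0], 0, 0.8],
  [[5.4, -11.3, 0], 0, 0.8],
  [[5.4, -11.3, 0], 0, 0.8],
  [[5.4, -11.3, 3], 0, 0.8],
  [[5.4, -11.3, 6], 0, 0.8],
  [[5.4, -11.3, 6], 0, 0.8],
])

```text
t: 1.9
tcp_pos: [0.6763, -0.1235, 0.1382]
eef_rot: [0.987, -0.161, -0.004, -0.001]
contact_force: [-0.3, 0.2, 0.2]
gripper_width: 0.0684
gripper_force: 0.0
```

Run:
```python
from h import *
go((.681,-.122,.12,-.322),(.681,-.122,.034,-.322))
c=vision.get_calibration('wrist');snap('wrist','w1.png')
for p in((.681,-.122,.09),(.681,-.122,0),(.569,-.011,.042),(.4455,-.1122,.042)):print(proj('wrist',np.array(p),c).round(1))
```

```text
tcp [ 0.6763 -0.1235  0.1382] th -0.324 t 1.9
[ 0.41 -0.29  1.82] turn -0.002
[ 0.48 -0.3  10.42] turn -0.002
[247.5 205. ]
[248.7 177.4]
[182.9 316.9]
[306.3 378.7]
```

View pics/w1.png

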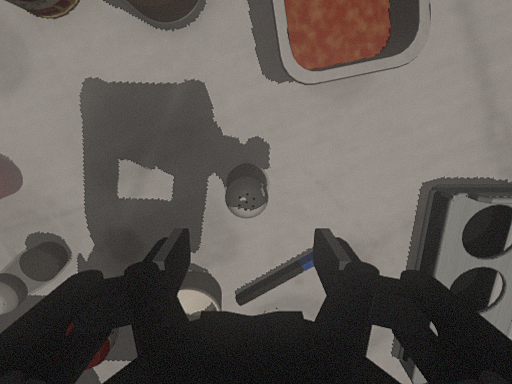

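Wrist view: the shaker cap apex with its holes is at (245,203), against (247,205) predicted. The position is good, so I'm descending.

Request:
send_rows([
  [[0.2, -0.1, 3], 0, 0.8],
  [[0.2, -0.1, 6], 0, 0.8],
  [[0.2, -0.1, 8.5], 0, 0.8],
  [[0.2, -0.1, 10.4], 0, 0.8],
  [[0.2, -0.1, 10.4], 0, 0.8],
  [[0.2, -0.1, 10.4], 0, 0.3],
  [[0.2, -0.1, 10.4], 0, 0.3],
  [[0.2, -0.1, 10.4], 0, 0.3],
])

```text
t: 2.95
tcp_pos: [0.6826, -0.1235, 0.0392]
eef_rot: [0.987, -0.161, 0.001, 0.0]
contact_force: [-0.7, -0.4, 5.4]
gripper_width: 0.0371
gripper_force: 34.8
```

Run:
```python
from h import *
go((.681,-.122,.034,-.322))
```

```text
tcp [ 0.6826 -0.1235  0.0392] th -0.323 t 2.95
[-0.2  -0.09  0.52] turn -0.001
```

Request:
send_rows([
  [[0, 0, 0], 0, 0.8],
  [[0, 0, 0], 0, 0.8],
  [[0, 0, 0.5], 0, 0.8],
  [[0, 0, 0.6], 0, 0.8],
  [[0, 0, 0.6], 0, 0.8],
])

```text
t: 3.58
tcp_pos: [0.6812, -0.1231, 0.0308]
eef_rot: [0.987, -0.161, -0.0, -0.0]
contact_force: [0.3, -0.1, -1.0]
gripper_width: 0.0685
gripper_force: 0.0
```

Run:
```python
from h import *
go((.681,-.122,.028,-.322))
c=vision.get_calibration('wrist');snap('wrist','w2.png')
```

```text
tcp [ 0.6812 -0.1231  0.0308] th -0.323 t 3.575
[-0.06 -0.1   0.28] turn -0.001
```

View pics/w2.png

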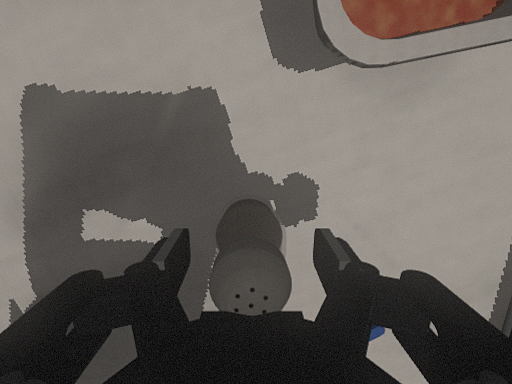

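The shaker stands upright between the fingers, cap at (251,285). I'll go slightly lower and close.

Request:
send_rows([
  [[0, 0, 0.4], 0, 0.8],
  [[0, 0, 0.4], 0, 0.4],
  [[0, 0, 0.4], 0, 0.3],
  [[0, 0, 0.4], 0, 0.3],
  [[0, 0, 0.4], 0, 0.3],
  [[0, 0, 0.4], 0, 0.3],
], squeeze=30)

```text
t: 4.38
tcp_pos: [0.6816, -0.1233, 0.0275]
eef_rot: [0.987, -0.161, 0.0, 0.0]
contact_force: [0.6, -0.1, 1.4]
gripper_width: 0.0405
gripper_force: 30.5
```

Run:
```python
from h import *
go((.5594,-.3355,.13,-.322),(.5594,-.3355,.035,-.322))
```

```text
tcp [ 0.6816 -0.1233  0.0275] th -0.323 t 4.375
[ -4.84  24.   -10.25] turn -0.001
[-4.85 24.   -0.75] turn -0.001
```

Request:
send_rows([
  [[0, 0, -2.5], 0, 0.3],
  [[0, 0, -6], 0, 0.3],
  [[-0.5, 3, -10], 0, 0.3],
  [[-1.5, 8, -10.3], 0, 0.3],
  [[-2.7, 13.5, -10.3], 0, 0.3],
  [[-3.9, 19, -10.3], 0, 0.3],
  [[-4.6, 22.5, -10.3], 0, 0.3],
  [[-4.85, 24, -10.3], 0, 0.3],
])

```text
t: 5.38
tcp_pos: [0.558, -0.3371, 0.13]
eef_rot: [0.987, -0.162, -0.0, -0.0]
contact_force: [-0.1, 0.9, -1.4]
gripper_width: 0.0405
gripper_force: 30.6
```

Run:
```python
from h import *
go((.5594,-.3355,.13,-.322),(.5594,-.3355,.035,-.322))
snap('wrist','w3.png')
c=vision.get_calibration('wrist');print(proj('wrist',np.array((.5594,-.3355,.035)),c),proj('wrist',np.array((.4945,-.3139,.035)),c))
```

```text
tcp [ 0.558  -0.3371  0.13  ] th -0.326 t 5.375
[ 0.08 -0.2   0.  ] turn -0.004
[ 0.09 -0.2   9.5 ] turn -0.004
[248.16611468 192.3684991 ] [248.72788045 259.43873637]
```

View pics/w3.png

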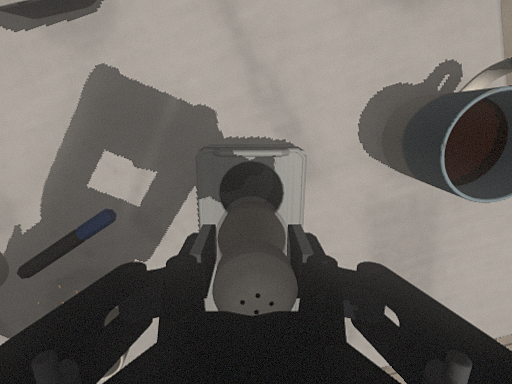

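The hole is centred at about (250,191) against (248,192) predicted, and the shaker is held upright. Lowering.

Request:
send_rows([
  [[0, 0, 0], 0, 0.3],
  [[0, 0, 3], 0, 0.3],
  [[0, 0, 5.5], 0, 0.3],
  [[0, 0, 7.5], 0, 0.3],
  [[0, 0, 8.5], 0, 0.3],
  [[0, 0, 9], 0, 0.3],
  [[0, 0, 9.3], 0, 0.3],
  [[0, 0, 9.3], 0, 0.3],
])

```text
t: 6.42
tcp_pos: [0.5595, -0.3357, 0.0378]
eef_rot: [0.987, -0.161, 0.0, 0.0]
contact_force: [0.8, 0.7, -1.6]
gripper_width: 0.0405
gripper_force: 30.6
```

Request:
send_rows([
  [[0, 0, 0.2], 0, 0.3],
  [[0, 0, 0.35], 0, 0.3],
  [[0, 0, 0.4], 0, 0.3],
  [[0, 0, 0.4], 0, 0.3],
])

```text
t: 6.92
tcp_pos: [0.5593, -0.3355, 0.0335]
eef_rot: [0.987, -0.161, 0.0, 0.0]
contact_force: [-0.4, -0.6, 0.1]
gripper_width: 0.0406
gripper_force: 30.7
```

Request:
send_rows([
  [[0, 0, 0.05], 0, 0.55],
  [[0, 0, 0.05], 0, 0.7],
  [[0, 0, 0], 0, 0.7],
  [[0, 0, -3], 0, 0.7],
  [[0, 0, -7], 0, 0.7],
  [[0, 0, -11], 0, 0.7],
])

```text
t: 7.68
tcp_pos: [0.5591, -0.3353, 0.1442]
eef_rot: [0.987, -0.161, -0.0, -0.0]
contact_force: [0.6, 0.4, -1.2]
gripper_width: 0.0597
gripper_force: 0.0
```

Run:
```python
from h import *
go((.665,.115,.14,-.15),(.665,.115,.028,-.15))
```

```text
tcp [ 0.5591 -0.3353  0.1442] th -0.323 t 7.675
[ -4.26 -46.06   0.44] turn -0.173
[ -4.26 -46.06  11.64] turn -0.173
```

Request:
send_rows([
  [[-0.6, -6, 0], 0, 0.75],
  [[-1.2, -12, 0], 0, 0.75],
  [[-1.8, -18, 0], 0, 0.75],
  [[-2.4, -24, 0], 0, 0.75],
  [[-2.9, -30, 0], 0, 0.75],
  [[-3.5, -36, 0], 0, 0.75],
  [[-4, -42, 0], 0, 0.75],
  [[-4.25, -46, 0], 0, 0.75],
])

```text
t: 8.68
tcp_pos: [0.6652, 0.1174, 0.1434]
eef_rot: [0.987, -0.16, 0.0, -0.0]
contact_force: [0.6, 0.5, -0.5]
gripper_width: 0.0643
gripper_force: 0.0
```

Request:
send_rows([
  [[0, 0, 0], 0, 0.75],
  [[0, 0, 0], 0, 0.75],
])

```text
t: 8.93
tcp_pos: [0.6647, 0.114, 0.1432]
eef_rot: [0.987, -0.161, -0.0, 0.0]
contact_force: [-0.4, 0.1, 0.4]
gripper_width: 0.0639
gripper_force: 0.0
```

Run:
```python
from h import *
go((.665,.115,.14,-.322),(.665,.115,.028,-.322))
snap('wrist','w4.png');snap('side','s1.png')
c=vision.get_calibration('wrist');print(proj('wrist',np.array((.665,.115,.09)),c),proj('wrist',np.array((.569,-.0107,.042)),c))
a=cv2.imread('pics/w4.png')[60:320,110:410];b=cv2.imread('pics/s1.png')[100:230,250:400]
cv2.imwrite('pics/m1.png',np.hstack([cv2.resize(a,(400,347)),cv2.resize(b,(400,347))]))
```

```text
tcp [0.6647 0.114  0.1432] th -0.323 t 8.925
[-0.   -0.1   0.32] turn -0.001
[ 0.   -0.11 11.52] turn -0.001
[248.77644717 208.72743058] [401.14483873 241.2912354 ]
```

View pics/m1.png

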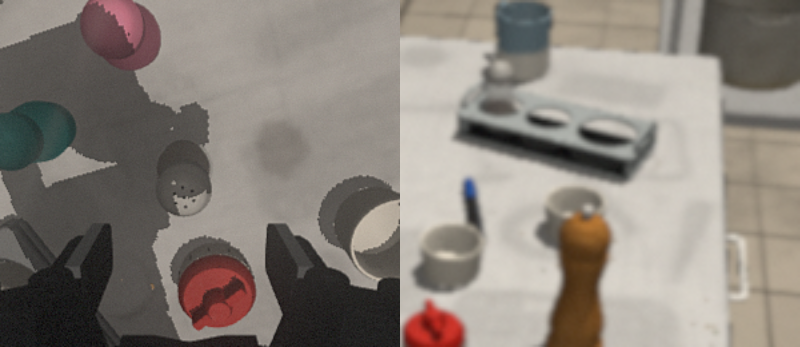

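The first shaker is seated in its well. The second's apex is at about (249,204), so I'm adding +2 mm in tool x.

Request:
send_rows([
  [[0.2, 0, 3], 0, 0.75],
  [[0.2, 0, 6], 0, 0.75],
  [[0.2, 0, 9], 0, 0.75],
  [[0.2, 0, 11.4], 0, 0.75],
  [[0.2, 0, 11.4], 0, 0.75],
  [[0.2, 0, 11.5], 0, 0.4],
  [[0.2, 0, 11.5], 0, 0.3],
  [[0.2, 0, 11.5], 0, 0.3],
])

```text
t: 10.02
tcp_pos: [0.6682, 0.1133, 0.03]
eef_rot: [0.987, -0.161, 0.002, 0.0]
contact_force: [0.6, -1.0, 3.6]
gripper_width: 0.0398
gripper_force: 30.6
```

Request:
send_rows([
  [[0, 0, 0], 0, 0.3],
  [[0, 0, 0], 0, 0.3],
])

```text
t: 10.28
tcp_pos: [0.6683, 0.1133, 0.03]
eef_rot: [0.987, -0.161, 0.002, 0.0]
contact_force: [-0.6, -2.2, 5.7]
gripper_width: 0.0399
gripper_force: 30.9
```

Run:
```python
from h import *
go((.4945,-.3139,.15,-.322),(.4945,-.3139,.035,-.322))
```

```text
tcp [0.6683 0.1133 0.03  ] th -0.323 t 10.275
[ -2.89  46.02 -12.03] turn -0.001
[-2.92 46.03 -0.53] turn -0.001
```

Request:
send_rows([
  [[0, 0, -3], 0, 0.3],
  [[0, 0, -7], 0, 0.3],
  [[0, 0, -11], 0, 0.3],
  [[-0.2, 3, -12], 0, 0.3],
  [[-0.5, 8, -12], 0, 0.3],
  [[-0.8, 13, -12], 0, 0.3],
  [[-1.2, 18, -12], 0, 0.3],
  [[-1.5, 23, -12], 0, 0.3],
])

```text
t: 11.28
tcp_pos: [0.5784, -0.1005, 0.148]
eef_rot: [0.987, -0.161, -0.001, -0.0]
contact_force: [-0.1, -0.6, -0.4]
gripper_width: 0.0395
gripper_force: 30.5
```

Request:
send_rows([
  [[-0.3, 5, 0], 0, 0.3],
  [[-0.6, 10, 0], 0, 0.3],
  [[-0.9, 15, 0], 0, 0.3],
  [[-1.2, 19, 0], 0, 0.3],
  [[-1.3, 22, 0], 0, 0.3],
  [[-1.4, 23, 0], 0, 0.3],
  [[-1.4, 23, 0], 0, 0.3],
  [[-1.4, 23, 0], 0, 0.3],
])

```text
t: 12.28
tcp_pos: [0.4936, -0.3118, 0.1481]
eef_rot: [0.987, -0.16, -0.0, -0.001]
contact_force: [-0.2, 0.2, -1.4]
gripper_width: 0.0397
gripper_force: 30.5
```

Run:
```python
from h import *
go((.4945,-.3139,.15,-.322),(.4945,-.3139,.036,-.322))
```

```text
tcp [ 0.4936 -0.3118  0.1481] th -0.322 t 12.275
[ 0.16  0.17 -0.19] turn 0.0
[ 0.17  0.18 11.21] turn 0.0
```

Request:
send_rows([
  [[0.17, 0.18, 3], 0, 0.3],
  [[0.17, 0.18, 6], 0, 0.3],
  [[0.17, 0.18, 8.5], 0, 0.3],
  [[0.17, 0.18, 9.8], 0, 0.3],
  [[0.17, 0.18, 10.6], 0, 0.3],
  [[0.17, 0.18, 11], 0, 0.3],
  [[0.17, 0.18, 11.2], 0, 0.3],
  [[0.17, 0.18, 11.2], 0, 0.3],
])

```text
t: 13.28
tcp_pos: [0.4946, -0.3158, 0.0368]
eef_rot: [0.987, -0.161, 0.0, 0.0]
contact_force: [-0.1, -0.4, -1.0]
gripper_width: 0.0396
gripper_force: 30.5
```

Request:
send_rows([
  [[0, -0.1, 0.1], 0, 0.3],
  [[0, -0.1, 0.15], 0, 0.3],
  [[0, -0.1, 0.15], 0, 0.5],
  [[0, -0.1, 0.15], 0, 0.7],
  [[0, -0.1, 0], 0, 0.7],
  [[0, -0.1, -3], 0, 0.7],
  [[0, -0.1, -7], 0, 0.7],
  [[0, -0.1, -11], 0, 0.8],
])

```text
t: 14.28
tcp_pos: [0.4945, -0.3144, 0.1471]
eef_rot: [0.987, -0.161, -0.0, -0.0]
contact_force: [0.8, -0.8, -0.0]
gripper_width: 0.0682
gripper_force: 0.0
```

Run:
```python
from h import *
go((.4455,-.1122,.11,0),(.4455,-.1122,.01,0))
```

```text
tcp [ 0.4945 -0.3144  0.1471] th -0.323 t 14.275
[-11.07 -17.61   3.73] turn -0.323
[-11.06 -17.61  13.73] turn -0.323
```

Request:
send_rows([
  [[-1.5, -2.5, 0], 0, 1],
  [[-4, -6.5, 0.5], -0.1, 1],
  [[-6.5, -10.5, 1], -0.2, 1],
  [[-9, -14.5, 1.5], -0.32, 1],
  [[-11.05, -17.6, 1.7], -0.32, 1],
  [[-11.05, -17.6, 1.7], -0.32, 1],
  [[-11.05, -17.6, 1.7], -0.32, 1],
])

```text
t: 15.15
tcp_pos: [0.4468, -0.1133, 0.1296]
eef_rot: [1.0, -0.001, 0.001, 0.001]
contact_force: [0.0, -0.6, 0.8]
gripper_width: 0.0853
gripper_force: 0.0
```

Run:
```python
from h import *
go((.4455,-.1122,.11,0),(.4455,-.1122,.01,0))
c=vision.get_calibration('wrist');a=vision.camera('wrist')
b=vision.camera('side')[100:230,250:400]
p=proj('wrist',np.array((.4455,-.1122,.042)),c);print(p)
np.savez('cal.npz',**c)
a=cv2.convertScaleAbs(a[90:350,100:400],alpha=1.6)
cv2.imwrite('pics/m2.png',np.hstack([cv2.resize(a,(400,347)),cv2.resize(b,(400,347))]))
```

```text
tcp [ 0.4468 -0.1133  0.1296] th -0.003 t 15.15
[-0.14 -0.12  1.96] turn -0.003
[-0.16 -0.13 11.96] turn -0.003
[250.06374589 197.08410373]
```

View pics/m2.png

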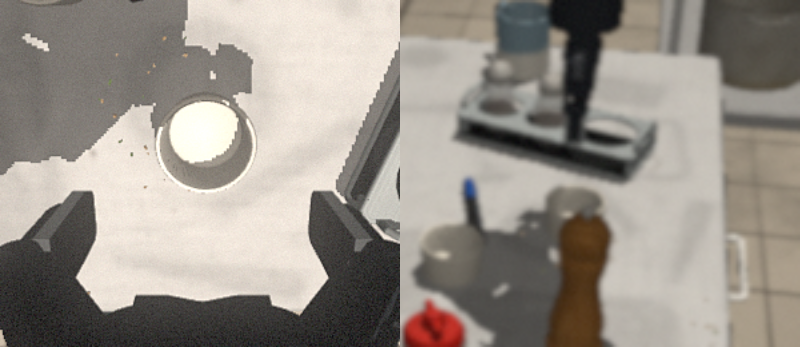

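Ramekin rim centre is at about (254,196), roughly 4 mm toward tool +y of my estimate. Both shakers are seated.

Request:
send_rows([
  [[-0.05, 0.3, 3], 0, 1],
  [[-0.05, 0.3, 6], 0, 1],
  [[-0.05, 0.3, 9], 0, 1],
  [[-0.05, 0.3, 11], 0, 1],
  [[-0.05, 0.3, 11.9], 0, 1],
  [[-0.05, 0.3, 11.9], 0, 1],
])

```text
t: 16.0
tcp_pos: [0.4455, -0.1163, 0.0099]
eef_rot: [1.0, -0.002, -0.0, -0.0]
contact_force: [-0.2, 0.3, 1.0]
gripper_width: 0.0852
gripper_force: 0.0
```

Request:
send_rows([
  [[0, 0, 0], 0, 0.85],
  [[0, 0, 0], 0, 0.75],
  [[0, 0, 0], 0, 0.65],
  [[0, 0, 0], 0, 0.6],
  [[0, 0, 0], 0, 0.6],
])

```text
t: 16.62
tcp_pos: [0.4459, -0.116, 0.0115]
eef_rot: [1.0, -0.002, 0.001, 0.001]
contact_force: [-1.6, -0.4, 6.0]
gripper_width: 0.0664
gripper_force: 32.9
```

Run:
```python
from h import *
go((.4315,.2597,.25,.222),(.4315,.2597,.018,.222),(.5178,.2804,.018,.222))
```

```text
tcp [ 0.4459 -0.116   0.0115] th -0.003 t 16.625
[ -1.51 -37.54 -23.9 ] turn -0.225
[ -1.55 -37.56  -0.7 ] turn -0.225
[  7.07 -39.66  -0.68] turn -0.225
```

Request:
send_rows([
  [[0, 0, -3], 0, 0.6],
  [[0, 0, -8], 0, 0.6],
  [[0, 0, -13], 0, 0.6],
  [[0, -3, -18], 0, 0.6],
  [[0, -7, -22], 0, 0.6],
  [[-0.3, -12, -23.5], 0, 0.6],
  [[-0.6, -17, -23.5], -0.1, 0.6],
  [[-0.9, -22, -23.5], -0.22, 0.6],
])

```text
t: 17.62
tcp_pos: [0.4365, 0.106, 0.2461]
eef_rot: [0.994, 0.11, 0.001, 0.0]
contact_force: [-0.2, 0.2, -0.6]
gripper_width: 0.0667
gripper_force: 34.4
```

Run:
```python
from h import *
go((.4315,.2597,.22,.222),(.4315,.2597,.1,.222),(.4315,.2597,.018,.222))
```

```text
tcp [0.4365 0.106  0.2461] th 0.221 t 17.625
[  2.87 -15.11   2.61] turn -0.001
[  2.85 -15.11  14.61] turn -0.001
[  2.84 -15.12  22.81] turn -0.001
```

Request:
send_rows([
  [[0.9, -5, 0], 0, 0.6],
  [[1.9, -10, 0], 0, 0.6],
  [[2.6, -14, 3], 0, 0.6],
  [[2.9, -15.1, 7], 0, 0.6],
  [[2.9, -15.1, 12], 0, 0.6],
  [[2.9, -15.1, 16], 0, 0.6],
  [[2.9, -15.1, 17], 0, 0.6],
  [[2.9, -15.1, 17], 0, 0.6],
])

```text
t: 18.62
tcp_pos: [0.4329, 0.2581, 0.0755]
eef_rot: [0.994, 0.108, -0.0, 0.0]
contact_force: [0.5, 0.8, -1.1]
gripper_width: 0.067
gripper_force: 34.5
```

Run:
```python
from h import *
go((.4315,.2597,.018,.222))
c=vision.get_calibration('wrist');a=vision.camera('wrist')
for p in((.4315,.2597,.022),(.5178,.2804,.022)):print(proj('wrist',np.array(p),c))
cv2.imwrite('pics/m3.png',a)
```

```text
tcp [0.4329 0.2581 0.0755] th 0.217 t 18.625
[-0.1  -0.19  5.75] turn -0.005
[248.99200998 209.43188033]
[246.20945972  85.69228639]
```

View pics/m3.png

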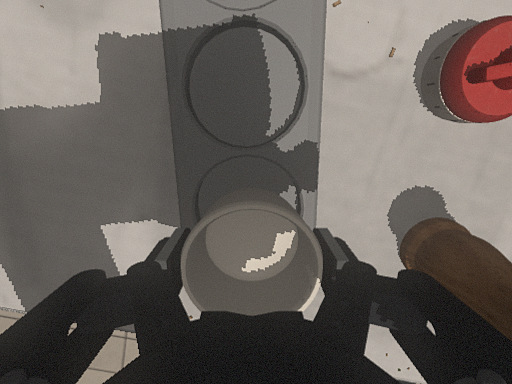

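The middle pocket is centred at about (245,84) against (246,86) predicted, and the ramekin is level over the end pocket. Lowering.

Request:
send_rows([
  [[-0.05, -0.1, 2], 0, 0.6],
  [[-0.05, -0.1, 3.5], 0, 0.6],
  [[-0.05, -0.1, 4.5], 0, 0.6],
  [[-0.05, -0.1, 5.2], 0, 0.6],
  [[-0.05, -0.1, 5.6], 0, 0.6],
  [[-0.05, -0.1, 5.8], 0, 0.6],
  [[-0.05, -0.1, 5.8], 0, 0.6],
])

```text
t: 19.55
tcp_pos: [0.4322, 0.259, 0.0176]
eef_rot: [0.994, 0.108, 0.0, -0.0]
contact_force: [-0.1, 0.1, -0.6]
gripper_width: 0.0667
gripper_force: 34.6
```

Request:
send_rows([
  [[0, 0, 0.1], 0, 0.6],
  [[0, 0, 0.1], 0, 0.75],
  [[0, 0, 0.05], 0, 0.9],
  [[0, 0, 0], 0, 1],
  [[0, 0, -1], 0, 1],
  [[0, 0, -4], 0, 1],
  [[0, 0, -8], 0, 1],
  [[0, 0, -12], 0, 1],
])

```text
t: 20.55
tcp_pos: [0.4319, 0.2589, 0.1388]
eef_rot: [0.994, 0.108, -0.0, 0.0]
contact_force: [1.1, -0.4, -1.2]
gripper_width: 0.0852
gripper_force: 0.0
```

Run:
```python
from h import *
go((.569,-.011,.14,.222),(.569,-.011,.01,.222))
```

```text
tcp [0.4319 0.2589 0.1388] th 0.217 t 20.55
[ 7.58 29.31 -0.12] turn -0.005
[ 7.58 29.31 12.88] turn -0.005
```

Request:
send_rows([
  [[4, 1, 0], 0, 1],
  [[7.6, 4, 0], 0, 1],
  [[7.6, 10, 0], 0, 1],
  [[7.6, 15.5, 0], 0, 1],
  [[7.6, 21, 0], 0, 1],
  [[7.6, 26.5, 0], 0, 1],
  [[7.6, 29.3, 0], 0, 1],
  [[7.6, 29.3, 0], 0, 1],
])

```text
t: 21.55
tcp_pos: [0.5701, -0.0131, 0.1377]
eef_rot: [0.994, 0.106, 0.001, 0.0]
contact_force: [-1.1, 0.1, -0.0]
gripper_width: 0.0854
gripper_force: 0.0
```

Run:
```python
from h import *
go((.569,-.011,.01,.222))
c=vision.get_calibration('wrist');a=vision.camera('wrist');b=vision.camera('top')
print(proj('wrist',np.array((.569,-.011,.042)),c))
a=a[90:350,100:400];b=b[155:275,110:260]
cv2.imwrite('pics/m4.png',np.hstack([cv2.resize(a,(400,347)),cv2.resize(b,(400,347))]))
```

```text
tcp [ 0.5701 -0.0131  0.1377] th 0.213 t 21.55
[-0.07 -0.23 12.77] turn -0.009
[248.89220971 193.70171159]
```

View pics/m4.png

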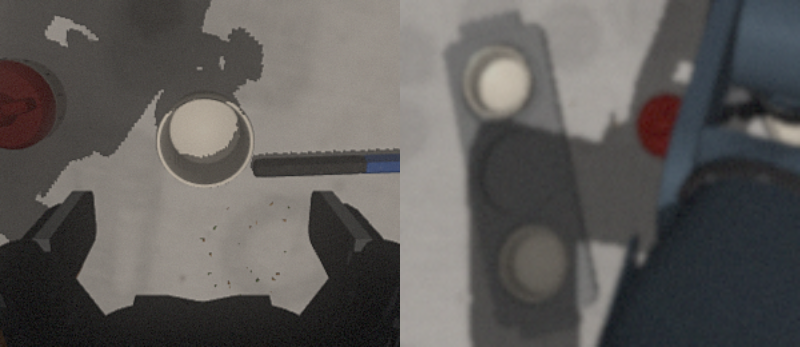

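Ramekin rim is at about (254,194). The pen's end lies close on the right, so I'm turning by -0.25 to clear it. The other ramekin sits in the end pocket.

Request:
send_rows([
  [[0.1, 0.3, 1], -0.15, 1],
  [[0.1, 0.3, 3], -0.25, 1],
  [[0.1, 0.3, 6], -0.25, 1],
  [[0.1, 0.3, 9], -0.25, 1],
  [[0.1, 0.3, 11.5], -0.25, 1],
  [[0.1, 0.3, 12.7], -0.25, 1],
  [[0.1, 0.3, 12.7], -0.25, 1],
])

```text
t: 22.52
tcp_pos: [0.5704, -0.0124, 0.0099]
eef_rot: [0.973, 0.232, -0.001, -0.0]
contact_force: [-0.2, 1.1, -0.3]
gripper_width: 0.0859
gripper_force: 0.0
```

Request:
send_rows([
  [[0, 0, 0], 0, 0.85],
  [[0, 0, 0], 0, 0.75],
  [[0, 0, 0], 0, 0.65],
  [[0, 0, 0], 0, 0.6],
  [[0, 0, 0], 0, 0.6],
])

```text
t: 23.15
tcp_pos: [0.5718, -0.0134, 0.0118]
eef_rot: [0.973, 0.231, 0.001, 0.0]
contact_force: [-0.9, 1.5, 6.3]
gripper_width: 0.0663
gripper_force: 33.5
```

Run:
```python
from h import *
go((.5178,.2804,.12,.222),(.5178,.2804,.018,.222))
```

```text
tcp [ 0.5718 -0.0134  0.0118] th 0.467 t 23.15
[  8.42 -28.65 -10.83] turn 0.245
[  8.4  -28.67  -0.63] turn 0.245
```

Request:
send_rows([
  [[0, 0, -3], 0, 0.6],
  [[0, 0, -7.5], 0, 0.6],
  [[0.5, -2, -11.5], 0.05, 0.6],
  [[1.8, -6.5, -12], 0.12, 0.6],
  [[3.3, -11.5, -12], 0.2, 0.6],
  [[4.8, -16.5, -12], 0.24, 0.6],
  [[6.3, -21.5, -12], 0.24, 0.6],
  [[7.6, -26, -12], 0.24, 0.6],
])

```text
t: 24.15
tcp_pos: [0.5214, 0.2545, 0.1306]
eef_rot: [0.994, 0.113, 0.0, -0.0]
contact_force: [-0.3, -1.2, -1.1]
gripper_width: 0.0665
gripper_force: 34.3
```

Request:
send_rows([
  [[1.4, -2.4, 0], 0, 0.6],
  [[1.4, -2.4, 0], 0, 0.6],
  [[1.4, -2.4, 0], 0, 0.6],
])

```text
t: 24.52
tcp_pos: [0.5296, 0.2786, 0.1302]
eef_rot: [0.994, 0.113, -0.001, 0.0]
contact_force: [0.0, -0.3, -1.0]
gripper_width: 0.0666
gripper_force: 34.3
```

Run:
```python
from h import *
go((.5178,.2804,.018,.222))
```

```text
tcp [0.5296 0.2786 0.1302] th 0.227 t 24.525
[-1.1  -0.45 11.22] turn 0.005
```

Request:
send_rows([
  [[-1.1, -0.4, 0], 0, 0.6],
  [[-1.1, -0.4, 3], 0, 0.6],
  [[-1.1, -0.4, 6], 0, 0.6],
  [[-1.1, -0.4, 8.5], 0, 0.6],
  [[-1.1, -0.4, 10], 0, 0.6],
  [[-1.1, -0.4, 10.8], 0, 0.6],
  [[-1.1, -0.4, 11.2], 0, 0.6],
  [[-1.1, -0.4, 11.2], 0, 0.6],
])

```text
t: 25.52
tcp_pos: [0.5188, 0.2809, 0.0187]
eef_rot: [0.994, 0.113, 0.0, -0.0]
contact_force: [-0.2, 0.5, -1.3]
gripper_width: 0.0668
gripper_force: 34.3
```

Request:
send_rows([
  [[0, 0, 0.15], 0, 0.6],
  [[0, 0, 0.15], 0, 0.65],
  [[0, 0, 0.1], 0, 0.8],
  [[0, 0, 0.05], 0, 1],
  [[0, 0, -1], 0, 1],
  [[0, 0, -4], 0, 1],
  [[0, 0, -9], 0, 1],
  [[0, 0, -14], 0, 1],
])

```text
t: 26.52
tcp_pos: [0.5183, 0.2807, 0.16]
eef_rot: [0.994, 0.113, -0.0, 0.0]
contact_force: [0.0, 0.9, -0.5]
gripper_width: 0.0855
gripper_force: 0.0
```

Run:
```python
from h import *
go((.423,.09,.24,0),(.423,.09,.118,0),(.423,.09,.24,-.322))
print(proj('top',np.array((.4229,.0904,.17))))
```

```text
tcp [0.5183 0.2807 0.16  ] th 0.227 t 26.525
[-13.57  16.44  -7.99] turn 0.227
[-13.57  16.44   4.21] turn 0.227
[-13.57  16.44  -7.99] turn 0.549
[216.70467728 248.70804698]
```

Raise first, then hover over the mill.

Request:
send_rows([
  [[0, 0, -5], 0, 0.9],
  [[-1, 1.5, -9], 0.05, 0.9],
  [[-4, 5, -9], 0.1, 0.9],
  [[-7.5, 9, -9], 0.2, 0.9],
  [[-11, 13, -9], 0.23, 0.9],
  [[-13.55, 16.4, -9], 0.23, 0.9],
  [[-13.55, 16.4, -9], 0.23, 0.9],
  [[-13.55, 16.4, -9], 0.23, 0.9],
])

```text
t: 27.52
tcp_pos: [0.424, 0.0907, 0.2489]
eef_rot: [1.0, -0.002, 0.001, -0.0]
contact_force: [-0.1, 0.1, -0.3]
gripper_width: 0.0767
gripper_force: 0.0
```

Run:
```python
from h import *
go((.423,.09,.118,0))
c=vision.get_calibration('wrist');a=vision.camera('wrist');b=vision.camera('side')
for z in(.17,.14,0):print(proj('wrist',np.array((.423,.09,z)),c))
a=a[90:350,100:400];b=b[200:300,180:350]
cv2.imwrite('pics/m5.png',np.hstack([cv2.resize(a,(400,347)),cv2.resize(b,(400,347))]))
```

```text
tcp [0.424  0.0907 0.2489] th -0.004 t 27.525
[-0.12  0.08 13.09] turn -0.004
[252.32498978 199.59142866]
[252.23509565 190.34694029]
[251.98989323 165.13093332]
```

View pics/m5.png

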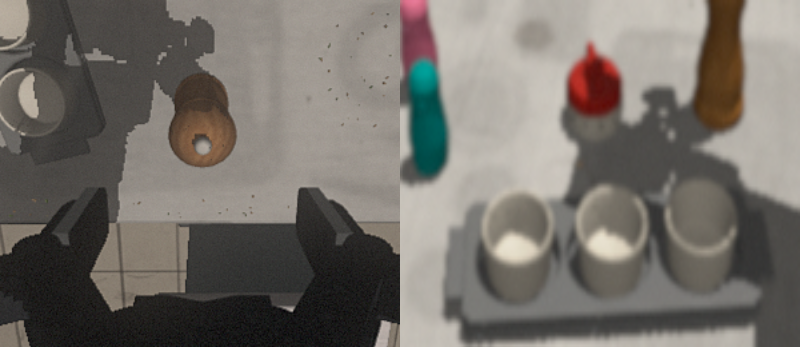

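The nut is at (251.5,199.5), exactly as predicted, and all three ramekins are seated in their pockets. Descending on the mill.

Request:
send_rows([
  [[0, 0, 3], 0, 0.9],
  [[0, 0, 6], 0, 0.9],
  [[0, 0, 9], 0, 0.9],
  [[0, 0, 11.5], 0, 0.9],
  [[0, 0, 13.2], 0, 0.9],
  [[0, 0, 13.2], 0, 0.9],
  [[0, 0, 13.2], 0, 0.7],
  [[0, 0, 13.2], 0, 0.55],
], squeeze=40)

```text
t: 28.62
tcp_pos: [0.4243, 0.0907, 0.1172]
eef_rot: [1.0, -0.001, 0.001, 0.0]
contact_force: [-0.0, -0.7, 4.2]
gripper_width: 0.0474
gripper_force: 21.3
```

Request:
send_rows([
  [[0, 0, 0], 0, 0.4],
  [[0, 0, 0], 0, 0.4],
  [[0, 0, 0], 0, 0.4],
])

```text
t: 29.0
tcp_pos: [0.4243, 0.0905, 0.1174]
eef_rot: [1.0, -0.002, 0.001, 0.0]
contact_force: [0.7, 0.6, 6.2]
gripper_width: 0.0466
gripper_force: 40.7
```

Run:
```python
from h import *
go((.4188,-.2885,.24,-.322),(.4188,-.2885,.125,-.322))
```

```text
tcp [0.4243 0.0905 0.1174] th -0.003 t 29.0
[ -0.4   37.9  -12.26] turn 0.319
[-0.43 37.9  -0.76] turn 0.319
```

Request:
send_rows([
  [[0, 0, -2], 0, 0.4],
  [[0, 0, -5], 0, 0.4],
  [[0, 0.5, -8.5], 0, 0.4],
  [[0, 3, -10], 0.05, 0.4],
  [[0, 7, -10], 0.1, 0.4],
  [[0, 11.5, -10], 0.15, 0.4],
  [[0, 16, -10], 0.2, 0.4],
  [[-0.2, 20, -10], 0.25, 0.4],
])

```text
t: 30.0
tcp_pos: [0.4204, -0.1109, 0.2164]
eef_rot: [0.992, -0.127, 0.0, -0.0]
contact_force: [0.7, 0.2, -1.8]
gripper_width: 0.0466
gripper_force: 41.8
```

Run:
```python
from h import *
go((.4188,-.2885,.22,-.322))
```

```text
tcp [ 0.4204 -0.1109  0.2164] th -0.255 t 30.0
[ 4.34 17.23 -0.36] turn 0.067
```

Request:
send_rows([
  [[1.2, 4.5, 0], 0.03, 0.4],
  [[2.4, 9, 0], 0.07, 0.4],
  [[3.4, 13, 0], 0.07, 0.4],
  [[4.1, 16, 0], 0.07, 0.4],
  [[4.35, 17.2, 0], 0.07, 0.4],
  [[4.35, 17.2, 0], 0.07, 0.4],
  [[4.35, 17.2, 0], 0.07, 0.4],
])

```text
t: 30.88
tcp_pos: [0.4193, -0.2851, 0.2161]
eef_rot: [0.987, -0.16, -0.001, -0.001]
contact_force: [0.7, 0.2, -2.9]
gripper_width: 0.0467
gripper_force: 41.9
```

Run:
```python
from h import *
go((.4188,-.2885,.1234,-.322))
b=vision.camera('side');a=vision.camera('top')
print(proj('top',np.array((.4188,-.2885,.035))),proj('top',np.array((.4188,-.2885,.27))))
cv2.imwrite('pics/m6.png',np.hstack([cv2.resize(a[150:280,310:410],(400,520)),cv2.resize(b[80:210,270:370],(400,520))]))
```

```text
tcp [ 0.4193 -0.2851  0.2161] th -0.322 t 30.875
[0.07 0.35 9.27] turn -0.0
[359.58847626 247.89750697] [387.98831431 249.82569365]
```

View pics/m6.png

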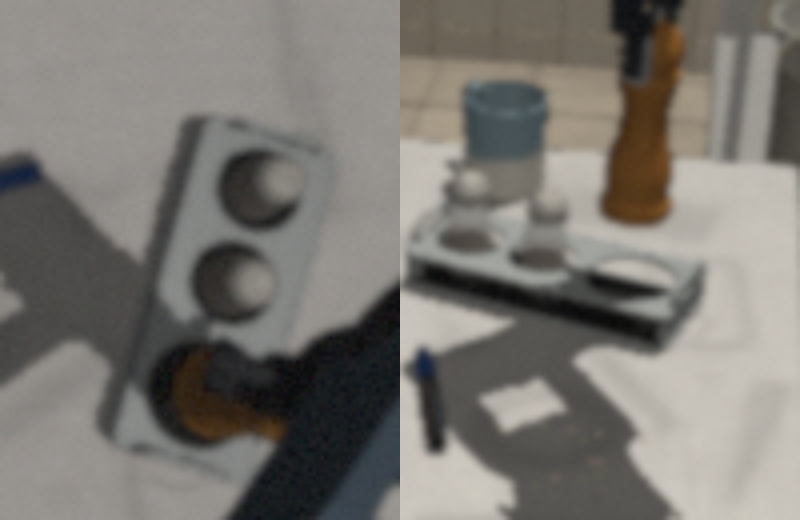

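Run:
```python
from h import *
s=status.sense();go((.4188,-.2885,.1234,-.322))
x,y,_=s['tcp_pos']
for n,o,off in(('side',(270,80),400),('top',(310,150),0)):
  for z in(.1,.24,.27):
    p=proj(n,np.array((x,y,z)));print(n,z,((p[0]-o[0])*4+off).round(),((p[1]-o[1])*4).round())
```

```text
tcp [ 0.4196 -0.2853  0.2163] th -0.322 t 30.975
[0.03 0.34 9.29] turn 0.0
side 0.1 635.0 204.0
side 0.24 651.0 38.0
side 0.27 654.0 -0.0
top 0.1 220.0 392.0
top 0.24 288.0 397.0
top 0.27 306.0 398.0
```

The mill hangs upright and its foot matches the projection. I'm correcting 3 mm in y and lowering.

Request:
send_rows([
  [[0, 0.3, 1], 0, 0.4],
  [[0, 0.3, 4], 0, 0.4],
  [[0, 0.3, 6.5], 0, 0.4],
  [[0, 0.3, 8], 0, 0.4],
  [[0, 0.3, 8.7], 0, 0.4],
  [[0, 0.3, 9.1], 0, 0.4],
  [[0, 0.3, 9.2], 0, 0.4],
  [[0, 0.3, 9.2], 0, 0.4],
])

```text
t: 31.98
tcp_pos: [0.4191, -0.29, 0.1248]
eef_rot: [0.987, -0.161, 0.0, 0.0]
contact_force: [-0.5, -0.3, -2.6]
gripper_width: 0.0466
gripper_force: 41.9
```

Request:
send_rows([
  [[0, -0.1, 0.1], 0, 0.4],
  [[0, -0.1, 0.2], 0, 0.4],
  [[0, -0.1, 0.2], 0, 0.4],
])

```text
t: 32.35
tcp_pos: [0.4197, -0.2892, 0.1234]
eef_rot: [0.987, -0.161, 0.001, 0.0]
contact_force: [-1.1, 0.6, 5.3]
gripper_width: 0.0469
gripper_force: 42.5
```

Floor contact felt (5 N). Release and rise.

Request:
send_rows([
  [[0, 0, 0], 0, 0.6],
  [[0, 0, 0], 0, 0.75],
  [[0, 0, 0], 0, 0.85],
  [[0, 0, -2], 0, 0.85],
  [[0, 0, -5], 0, 0.85],
  [[0, 0, -9], 0, 0.85],
  [[0, 0, -13], 0, 0.85],
])

```text
t: 33.22
tcp_pos: [0.4189, -0.2885, 0.2532]
eef_rot: [0.987, -0.161, -0.0, -0.0]
contact_force: [0.7, -0.3, 0.1]
gripper_width: 0.0724
gripper_force: 0.0
```

Request:
send_rows([
  [[0, -5, 0], 0, 0.85],
  [[0, -11, 0], 0, 0.85],
  [[0, -17, 0], 0, 0.85],
  [[0, -17, 0], 0, 0.85],
  [[0, -17, 0], 0, 0.85],
])

```text
t: 33.85
tcp_pos: [0.4732, -0.1277, 0.2523]
eef_rot: [0.987, -0.16, 0.0, 0.0]
contact_force: [-0.9, -0.3, -0.2]
gripper_width: 0.0726
gripper_force: 0.0
```

Run:
```python
from h import *
b=vision.camera('side');a=vision.camera('top')
cv2.imwrite('pics/m7.png',np.hstack([cv2.resize(a[150:280,310:410],(400,520)),cv2.resize(b[100:300,200:355],(400,520))]))
c=np.array
for n,x,y,z in(('mill',.4188,-.2885,.176),('w1',.5594,-.3355,.096),('w2',.4945,-.3139,.096)):
  p=proj('top',c((x,y,z)));print(n,(p-[310,150])*4)
```

```text
mill [259.7733403  395.76005649]
w1 [284.67109631 177.01699847]
w2 [256.54639908 275.91788778]
```

View pics/m7.png

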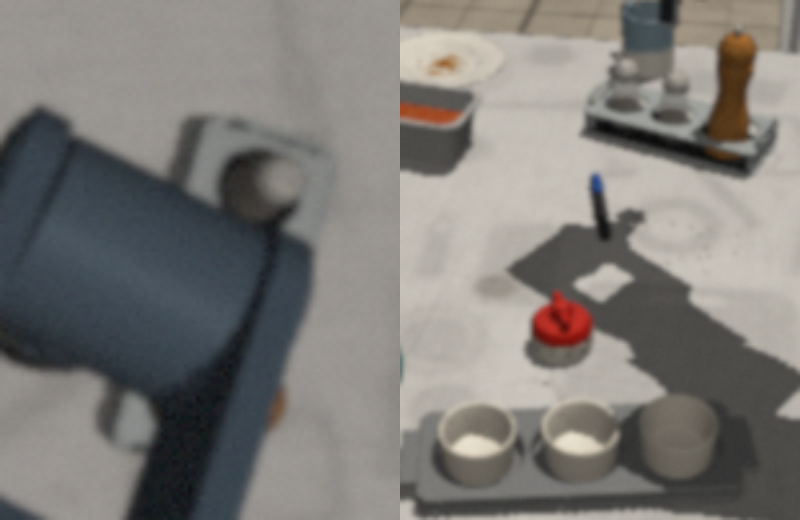

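The side view shows both shakers and the mill standing upright in the stand, and three ramekins in their pockets. The gripper is clear of everything.

```bash
python3 -c "
from cell import ticket
print(ticket.close_job())"
```

```text
the job is handed in; nothing more can be done
None
```

The job is handed in: both shakers and the mill are in the cruet stand, and all three ramekins are in their carrier pockets, upright and released by the final side view (about 34 s used); no verdict was returned.

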